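Dim the light box by three clicks

ROBOT

A 6-joint arm with a two-finger parallel gripper is mounted at the origin on a cart in front of the work surface, level with it; the furniture and walls round the work are solid. World frame = base frame: x ahead of the robot, y to its left, z up, the work surface at z = 0. Lengths are in m, angles in rad, forces in N, time in s.
With the tool pointing down it reaches from about 0.3 to 0.775 m from the base axis. Payload 14.6 kg.
Tool frame: the origin (TCP) lies at the very end of the fingers, on their centre line; the grasp point (between the pads) lies 19 mm behind it; z points along the fingers, y is the line along which they close (so a half turn about z gives the same grasp; the last joint's range is limited). The gripper opens to 85 mm and grips with 20 to 120 N. Pads are 22 mm wide; open, the fingers measure 114 mm over their backs; the gripper's body (76 mm by 85 mm) begins 54 mm behind the grasp point. The pads swing forward as they close: fully open they stand 13 mm farther back than shut.
Start: joints at [1.28, 0.3, 1.521, -0, 1.321, -0.067], TCP at [0.122, 0.536, 0.206] pointing down, gripper open.
Joint ranges: [-3.03, 3.03], [-0.79, 2.21], [0.23, 2.52], [-1.04, 4.18], [0, 3.07], [-2.55, 2.55]. Speed limits (rad/s): [2.22, 2.22, 2.57, 3.14, 3.14, 3.14].

INTERFACE

Orientations are given as a unit quaternion [w, x, y, z].
In Python, from station import readout, get_image, ctrl gives the robot as it stands.
- The arm moves only by the tool move_arm, never from a script. Its argument "targets" is a list of rows, each a list of 3 entries, a list of its own where there are three numbers: the opening, from 0 (shut) to 1 (fully open), then the shift along the world's x, y, z each as a share of 0.15 m, from -1 to 1, then the turn about the world's z as a share of pi rad, from -1 to 1. A call has 1 to 8 rows; each row is the pose to reach, as a shift and turn from the pose commanded when the call began, turning the shorter way round; what a row does not reach only later rows make up. A row lasts 1/8 s, in which the tool goes at most 62.5 mm and 10.7 degrees, less where a joint would pass 70% of its speed; a pose out of reach is approached as far as the arm can. A call with a number of a shift or a turn outside -1 to 1 is refused whole. A call with a gripper value outside its range is refused whole. The fingers move at their own pace and stop on an object; "grip_force" is the grip in N (left out, the last holds). Time passes only in rows, so rows that repeat a pose let the fingers close. It gives the time, the measured TCP pose, the force, the opening and the grip force at its end, in the units of the state.
- readout.get_state(): the state, without advancing time (a new reading comes with each control period).
- get_image(name): name is "side" or "top"; returns a dict with "frame" (480x640x3 uint8, red, green, blue), "range_z" (480x640 float32, m along the optical axis (not along the pixel's ray), 0 where there is no reading), "camera_matrix" (3x3 intrinsics, pixels), "R" (3x3) and "t" (3): a world point X has camera coordinates R X + t. Camera axes: x right, y down, z forward; pixel columns grow to the right and rows downward; lengths in m; the calibration is good to about 2 mm. A picture is of the moment at which its call begins.
- ctrl.hand_in(): hands the job in; it is judged then, once.
The state is a dict: "clock": time; "joint_positions": joint angles; "joint_velocities": joint speeds; "joint_efforts": joint torques, N m; "position": TCP position; "tool_rot": TCP orientation; "contact_force": force on the tool from outside, world axes, zero at the start; "moment": the same for the moment, N m; "opening": finger opening in m; "grasp_force": force on a finger pad.
Only numpy, scipy, OpenCV 4.12 (cv2) and the standard library are available. Lean on these libraries where they do the work, as an engineer would, in place of code of your own. Each camera call takes 0.05 s, during which the arm holds its last target. There are 200 camera calls.

TASK

The light box under the dish is too bright. With a fingertip, push its dimming lever back against the home stop, then push it the other way, feeling for the clicks, stop at the third click and let go, without ever going past it. Only push the lever, never pinch it, and leave the dish, the timer and the bottle where they stand.

Things in the scene. Friction and masses are not known exactly. Their poses are not given: they have to be found in the camera images.
- light_box: Fixed flat grey box, 160 x 220 x 45 mm (x, y, z); origin: centre of its underside. On top a white window (84 x 134 mm, 1 mm proud, centre x = +26 mm) and, at x = -45 mm, an aluminium plate with a slot along the box's y, in which the lever slides. A low aluminium bar across (26 x 6 x 6 mm, at x = -45, y = -59 mm) marks the home (-y) end of the slot; the other end is plain.
- lever_top (a point): Centre of the lever's top face. The lever is a black upright paddle, 26 mm along the box's x, 16 mm along the slot (box's y), its top 42 mm above the box's top (87 mm above the bench); its flat faces reach from 10 to 36 mm above the box's top. It moves with the lever, always 45 mm from the box's centre line (x = -45 mm).
- lever_home (a point): Where lever_top lies when the lever is at its home stop (box frame -45, -45, 87 mm). Fixed to the box.
- lever (a joint): Lever travel in m: 0 at the home stop, growing along the box's +y. Detents at home and at five click positions 18 mm apart (0.018 to 0.090). Leaving a detent takes about 8 N at once, falling to nothing half way (9 mm); from there the lever snaps by itself into the next detent, ahead of the finger: one click. Both ways alike. Starts near the first or second click.
- face_home: Flat face of the paddle towards the home stop (22 mm wide, 26 mm high, origin at its centre, 6.5 mm from the lever's middle).
- face_far: Flat face of the paddle away from the home stop (same size and offset).
- side_front: Narrow side of the paddle at the box's -x (12 mm wide, 26 mm high, origin 11.5 mm from the lever's middle).
- side_back: Narrow side of the paddle at the box's +x, towards the window (same size and offset).
- dish: Loose round white covered dish, 58 mm across, 15 mm high, lying on the window of the light box; origin at the centre of its underside.
- timer: Loose white bench timer, 28 x 66 x 58 mm, standing beyond the far (+y) end of the light box; origin at the centre of its underside.
- bottle: Loose pink bottle with white cap, 52 mm across, 100 mm high, standing beyond the home (-y) end of the light box; origin at the centre of its underside.

How it is judged:
On the way, in this order (a step that is already met when the one before it is completed fails the run):
1. the lever is back at its home stop (value of joint lever below 0.003 m), for 0.2 s.
2. the lever rests at the third click (value of joint lever between 0.051 and 0.057 m), for 0.2 s.
At the end, for the whole second after the job is handed in: The lever rests at the third click from home (travel 54 mm, within 3 mm), released; dish, timer and bottle stand upright within 15 mm of where they stood (all of step 2 and velocity of joint lever between -0.005 and 0.005 m/s and distance of each of dish, timer, bottle from where it was at the start of the episode below 0.015 m and angle between each of dish, timer, bottle's own z axis and vertical below 0.2 rad); the robot touches nothing.
It fails at once if The lever went past the third click (more than half way to the fourth) (value of joint lever above 0.063 m).
It fails at once if The lever was pinched: pressed on two opposite faces at once ((contact force between the fingers and face_home above 0.3 N and contact force between the fingers and face_far above 0.3 N) or (contact force between the fingers and side_front above 0.3 N and contact force between the fingers and side_back above 0.3 N)).
It fails at once if The dish on the light box was moved, lifted or tipped (distance of dish from where it was at the start of the episode above 0.015 m or angle between dish's own z axis and vertical above 0.2 rad).
It fails at once if The timer was moved, lifted or tipped (distance of timer from where it was at the start of the episode above 0.015 m or angle between timer's own z axis and vertical above 0.2 rad).
It fails at once if The bottle was moved, lifted or tipped (distance of bottle from where it was at the start of the episode above 0.015 m or angle between bottle's own z axis and vertical above 0.2 rad).
It also fails if it takes over 58 s, if anything falls off the work surface, if the arm or the gripper's body presses on something with over 40 N, if the wrist force passes 120 N, or if a joint passes its speed limit or range.

## Working session

There is one attempt and no reset: what is moved stays moved. The work goes in short steps, Python scripts to look and compute and a tool call to move; the robot and the scene stay as the last step left them, time stands still between calls to the robot, and variables do not carry over. Pictures are saved under pics/ and viewed, at most 10 in all, crops included, and the job is handed in when it is done.

Besides the shell and the picture viewer there is one more tool, called in YAML: its name, and indented under it one key for each argument. move_arm: Moves the arm, as the interface text tells. Shift numbers are shares of 0.15 m and turn numbers shares of pi rad, none past 1 either way. Its arguments: {"type":"object","properties":{"targets":{"type":"array"},"grip_force":{"type":"number"}},"required":["targets"]}

```bash
mkdir -p pics; cat > h.py <<'E'
import numpy as np, cv2
from station import readout, get_image, ctrl
def pts(d):
    z=d["range_z"]; K=d["camera_matrix"]; v,u=np.mgrid[0:480,0:640]
    c=np.stack([(u-K[0,2])/K[0,0]*z,(v-K[1,2])/K[1,1]*z,z],-1)
    w=(c-np.ravel(d["t"]))@d["R"]; w[z==0]=np.nan
    return w
def save(d,n): cv2.imwrite("pics/"+n,cv2.cvtColor(d["frame"],cv2.COLOR_RGB2BGR))
E
python3 - <<'E'
from h import *
for n in("top","side"):
    d=get_image(n); save(d,n+"0.png"); np.savez(n+"0.npz",**d)
s=readout.get_state(); print({k:np.round(v,3) for k,v in s.items()})
E
```

```text
{'clock': np.float64(0.1), 'joint_positions': array([ 1.28 ,  0.3  ,  1.522, -0.   ,  1.321, -0.067]), 'joint_velocities': array([ 0.   , -0.001, -0.002,  0.002,  0.001,  0.002]), 'joint_efforts': array([ 1.0000e-03, -5.4439e+01, -3.6237e+01, -0.0000e+00,  3.0000e-03,
        0.0000e+00]), 'position': array([0.122, 0.536, 0.205]), 'tool_rot': array([-0.   ,  0.112,  0.994, -0.001]), 'contact_force': array([-0.344,  0.012, -0.08 ]), 'moment': array([-0.002,  0.024, -0.024]), 'grasp_force': np.float64(0.0), 'opening': np.float64(0.085)}
```

View pics/top0.png

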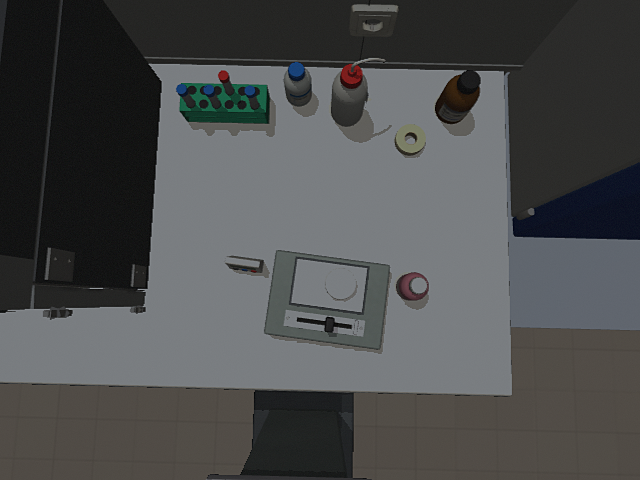

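View pics/side0.png

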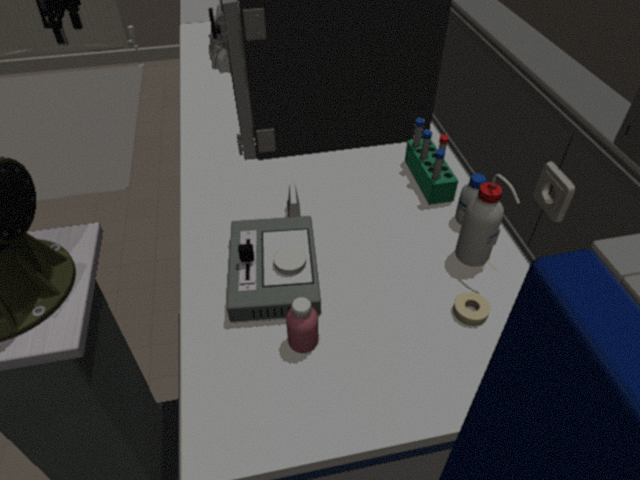

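The top view shows the box with corners near (277,251), (390,262), (381,348) and (265,334). The lever is at (330,324), the dish at (341,286), the timer at (245,264) and the bottle at (413,286). The home bar is to the right of the lever, near (360,327).

```bash
cat > m.py <<'E'
from h import *
def boxframe(d):
    w=pts(d); m=(abs(w[...,2]-.045)<.006)&(w[...,0]>.2)&(w[...,0]<.75)
    n,l,st,_=cv2.connectedComponentsWithStats(m.astype(np.uint8)); i=1+st[1:,4].argmax()
    p=w[l==i][:,:2].astype(np.float32); r=cv2.minAreaRect(p); return w,r
def toplever(w,c,R):
    q=(w[...,:2]-c)@R; return q
E
python3 - <<'E'
from m import *
for n in("top","side"):
    d=dict(np.load(n+"0.npz")); w,r=boxframe(d); print(n,r)
    if n=="top":
        for u,v in[(330,324),(330,320),(341,286),(245,258),(413,286),(420,286),(360,327),(300,320),(325,280)]: print(u,v,w[v,u].round(4))
    m=(w[...,2]>.078)&(w[...,2]<.096)&(np.hypot(w[...,0]-r[0][0],w[...,1]-r[0][1])<.1)
    p=w[m]; print(len(p),p.mean(0),p.min(0),p.max(0), cv2.minAreaRect(p[:,:2].astype(np.float32)))
d=dict(np.load("top0.npz")); f=d["frame"][240:360,225:435][...,::-1]
cv2.imwrite("pics/c0.png",cv2.resize(f,None,fx=3.8,fy=3.8,interpolation=cv2.INTER_CUBIC))
E
```

```text
top ((0.49287331104278564, -0.06401029974222183), (0.22001923620700836, 0.16020891070365906), 83.67205047607422)
330 324 [ 0.448  -0.0693  0.0851]
330 320 [ 0.4551 -0.0691  0.0868]
341 286 [ 0.5168 -0.0888  0.0596]
245 258 [0.567  0.0962 0.0318]
413 286 [ 0.5186 -0.2141  0.1019]
420 286 [ 0.5189 -0.2265  0.1016]
360 327 [ 0.4419 -0.1264  0.045 ]
300 320 [ 0.4521 -0.014   0.0468]
325 280 [ 0.5271 -0.0588  0.0625]
131 [ 0.44728152 -0.06805277  0.08639319] [ 0.4337649  -0.0764671   0.08089115] [ 0.46026151 -0.06034132  0.09068206] ((0.44714438915252686, -0.06797654926776886), (0.01616545021533966, 0.026113690808415413), 82.71770477294922)
side ((0.494612455368042, -0.0649343878030777), (0.22368298470973969, 0.15990887582302094), 83.62332153320312)
139 [ 0.44897744 -0.07203213  0.0849329 ] [ 0.43553477 -0.08007426  0.07830788] [ 0.46213692 -0.06104255  0.08891989] ((0.44865882396698, -0.0702366977930069), (0.018761523067951202, 0.026395592838525772), 86.42699432373047)
```

View pics/c0.png

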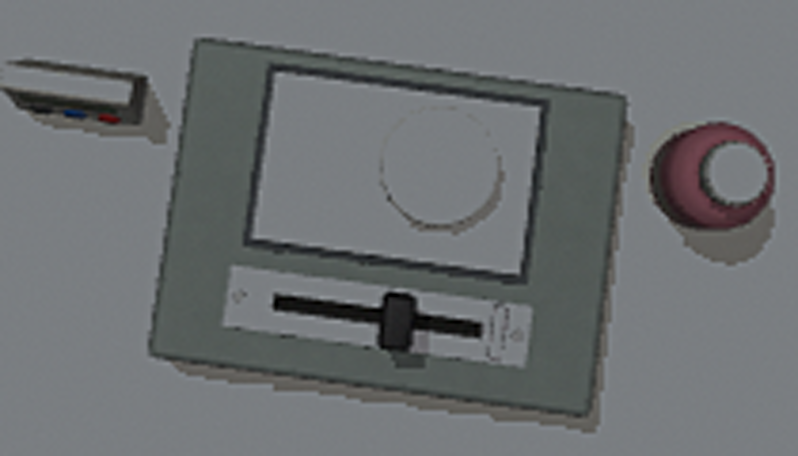

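The box centre is (0.493, -0.064) with its y axis at -6.3° from world y. The lever is at travel 36 mm (second click) and home is at (0.443, -0.104). I'll shut the fingers and align the tool's x with the slot, so the rigid 22 mm finger sides do the pushing.

move_arm:
  targets:
    - [0,[0.12,-0.12,0],-0.058]
    - [0,[0.25,-0.25,0],-0.116]
    - [0,[0.38,-0.38,0],-0.174]
    - [0,[0.5,-0.5,0],-0.232]
    - [0,[0.65,-0.65,0],-0.29]
    - [0,[0.8,-0.8,0],-0.348]
    - [0,[0.95,-0.95,0],-0.406]
    - [0,[1,-1,0],-0.464]
  grip_force: 20

```text
clock: 1.1
position: [0.273, 0.3852, 0.2057]
tool_rot: [0.0, 0.748, 0.664, -0.0]
contact_force: [-0.7, 0.4, 0.0]
opening: -0.0
grasp_force: 0.0
```

move_arm:
  targets:
    - [0,[0.15,-0.3,0],0]
    - [0,[0.3,-0.6,0],0]
    - [0,[0.4,-0.8,0],0]
    - [0,[0.5,-1,0],0]

```text
clock: 1.6
position: [0.3474, 0.2351, 0.2058]
tool_rot: [-0.0, 0.745, 0.667, -0.0]
contact_force: [0.6, -0.2, 0.5]
opening: 0.0002
grasp_force: 0.0
```

move_arm:
  targets:
    - [0,[0.15,-0.3,0],0]
    - [0,[0.3,-0.6,0],0]
    - [0,[0.4,-0.8,0],0]
    - [0,[0.5,-1,0],0]
    - [0,[0.5,-1,0],0]

```text
clock: 2.22
position: [0.4225, 0.0848, 0.2056]
tool_rot: [-0.0, 0.746, 0.666, -0.0]
contact_force: [-0.6, -0.5, 0.2]
opening: -0.0
grasp_force: 0.0
```

move_arm:
  targets:
    - [0,[0.1,-0.38,0],0]
    - [0,[0.193,-0.76,0],0]
    - [0,[0.193,-0.76,-0.3],0]
    - [0,[0.193,-0.76,-0.6],0]
    - [0,[0.193,-0.76,-0.8],0]
    - [0,[0.193,-0.76,-0.95],0]
    - [0,[0.193,-0.76,-0.95],0]

```text
clock: 3.1
position: [0.45, -0.027, 0.0623]
tool_rot: [-0.001, 0.745, 0.667, -0.001]
contact_force: [-0.2, -0.4, 0.1]
opening: -0.0002
grasp_force: 0.0
```

```bash
python3 - <<'E'
from h import *
d=get_image("side"); d2=get_image("top")
a=cv2.resize(d["frame"][190:330,200:340],(560,560),interpolation=cv2.INTER_CUBIC)
b=cv2.resize(d2["frame"][230:370,260:320+80],(240,240))
cv2.imwrite("pics/s1.png",np.hstack([a,np.vstack([b,np.zeros((320,240,3),np.uint8)])])[...,::-1])
s=readout.get_state(); print(s["position"],s["contact_force"])
E
```

```text
[ 0.45125451 -0.02734793  0.06407686] [-0.14868738 -0.02477479 -0.3161324 ]
```

View pics/s1.png

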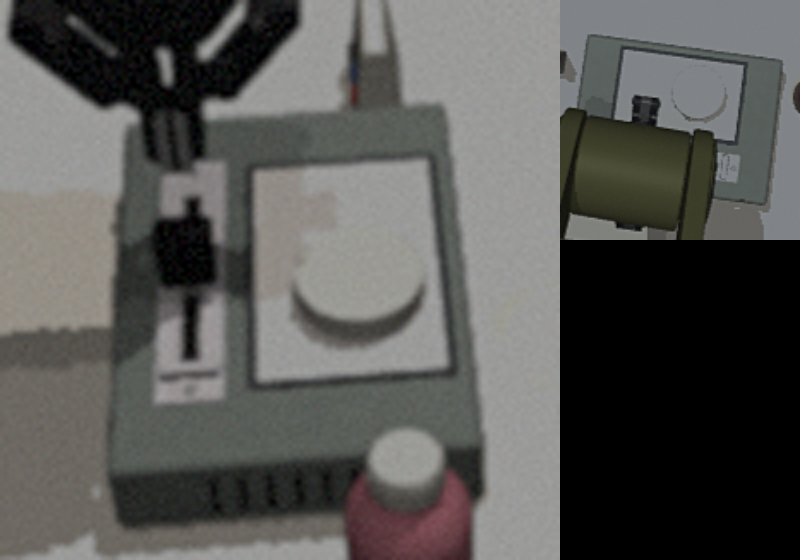

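The side crop shows the shut fingers at about (175,145), in line with the lever at (185,250) and on its far side. The dish is clear of them. Next I push towards home.

move_arm:
  targets:
    - [0,[-0.007,-0.066,0],0]
    - [0,[-0.013,-0.12,0],0]
    - [0,[-0.016,-0.147,0],0]
    - [0,[-0.018,-0.16,0],0]
    - [0,[-0.019,-0.173,0],0]
    - [0,[-0.02,-0.18,0],0]

```text
clock: 3.95
position: [0.448, -0.0547, 0.0634]
tool_rot: [-0.0, 0.745, 0.667, -0.0]
contact_force: [-0.4, -0.1, -1.2]
opening: 0.0002
grasp_force: 0.0
```

move_arm:
  targets:
    - [0,[-0.0015,-0.0133,0],0]
    - [0,[-0.0015,-0.0133,0],0]

```text
clock: 4.2
position: [0.4478, -0.0568, 0.0634]
tool_rot: [-0.0, 0.745, 0.667, -0.0]
contact_force: [-0.4, 0.0, -0.2]
opening: 0.0002
grasp_force: 0.0
```

move_arm:
  targets:
    - [0,[-0.0015,-0.0133,0],0]
    - [0,[-0.0015,-0.0133,0],0]

```text
clock: 4.45
position: [0.4476, -0.0588, 0.0634]
tool_rot: [0.0, 0.745, 0.667, 0.0]
contact_force: [0.2, -0.5, 0.5]
opening: -0.0001
grasp_force: 0.0
```

move_arm:
  targets:
    - [0,[-0.0015,-0.0133,0],0]
    - [0,[-0.0015,-0.0133,0],0]

```text
clock: 4.7
position: [0.4473, -0.0608, 0.0634]
tool_rot: [0.0, 0.745, 0.667, -0.0]
contact_force: [-0.2, 0.1, 0.6]
opening: -0.0002
grasp_force: 0.0
```

move_arm:
  targets:
    - [0,[-0.0015,-0.0133,0],0]
    - [0,[-0.0015,-0.0133,0],0]

```text
clock: 4.95
position: [0.4471, -0.0628, 0.0634]
tool_rot: [-0.0, 0.745, 0.667, -0.0]
contact_force: [-0.2, -0.5, 0.6]
opening: -0.0004
grasp_force: 0.0
```

```bash
cat > look.py <<'E'
from m import *
import sys
d=get_image("side"); a=cv2.resize(d["frame"][200:320,210:330],(600,600),interpolation=cv2.INTER_CUBIC)
cv2.imwrite("pics/"+sys.argv[1],np.clip(a.astype(float)*1.8,0,255).astype(np.uint8)[...,::-1])
w=pts(d); c=np.array([.4935,-.0645]); t=np.deg2rad(-6.33)
R=np.array([[np.cos(t),-np.sin(t)],[np.sin(t),np.cos(t)]])
q=(w[...,:2]-c)@R
m=(w[...,2]>.06)&(w[...,2]<.094)&(abs(q[...,0]+.045)<.02)&(abs(q[...,1])<.1)
h,e=np.histogram((q[...,1][m]+.045)*1000,bins=np.arange(-40,140,4))
for a_,b_ in zip(e,h):
    if b_:
        mm=m&(abs((q[...,1]+.045)*1000-a_-2)<=2); print(a_,b_,np.nanmax(w[...,2][mm]).round(3))
E
python3 look.py s2.png
```

```text
24 71 0.089
28 118 0.094
32 19 0.088
36 15 0.088
40 5 0.087
44 1 0.084
```

View pics/s2.png

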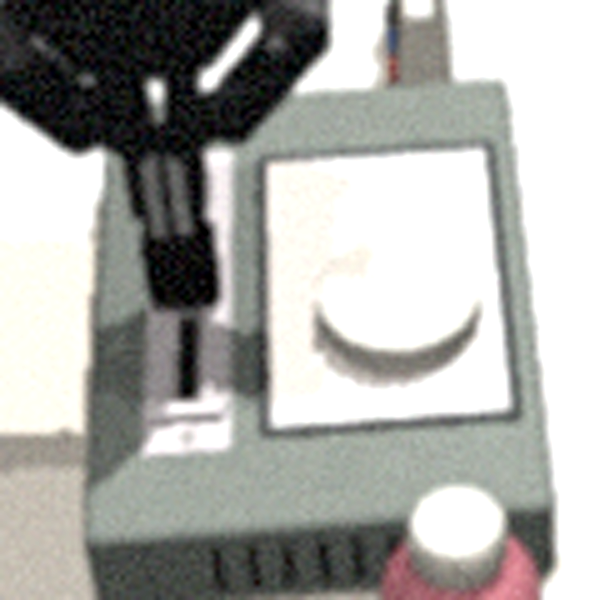

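```bash
python3 - <<'E'
from h import *
d=dict(np.load("side0.npz")); K,R,t=d["camera_matrix"],d["R"],np.ravel(d["t"])
def pj(X): c=R@np.array(X)+t; return (K@c/c[2])[:2].round(1)
print("tcp s1",pj([.4513,-.0273,.064]),"now",pj([.4471,-.0628,.0634]))
for T in(.018,.036): 
    x,y=.4432+.11*T,-.1038+.994*T
    print(T,"top",pj([x,y,.087]),"top home edge",pj([x-.0009,y-.008,.087]),"low",pj([x-.0007,y-.0065,.055]))
print("cam",-R.T@t)
d=dict(np.load("side0.npz")); b=d["frame"].max(2)
e=get_image("side")["frame"].max(2)
for v in range(236,272,2): print(v,"old",b[v,238:256:2],"new",e[v,238:256:2])
s=readout.get_state(); print(s["position"],s["contact_force"],s["joint_efforts"].round(2))
E
```

```text
tcp s1 [245.8 239.4] now [245.4 253.4]
0.018 top [244.  253.6] top home edge [243.9 257. ] low [246.  268.7]
0.036 top [244.2 246.3] top home edge [244.1 249.5] low [246.2 261.3]
cam [ 0.45939155 -0.69774498  0.70830416]
236 old [ 81 111 136 139 136 140 141 136 137] new [ 30  60  23  52  47  15  32 118 141]
238 old [ 85 114 136 137 123 115 126 137 139] new [ 27  52  34  47  49  14  22 121 138]
240 old [ 83 116 138 136  75  21  98 139 136] new [ 26  58  37  39  51  24  26 122 139]
242 old [ 81 109 136 136  69  19 100 138 140] new [  5  52  46  37  62  22  44 131 141]
244 old [ 76  67  71  71  33   9  41  94 138] new [ 48  46  55  28  64  35  25  96 138]
246 old [ 46   9  17  19  21  13  11  57 136] new [ 57  27  46  27  50  27   5  58 134]
248 old [ 43  17  24   9  14   9  15  43 132] new [ 46  11  20   0   9  18  13  46 136]
250 old [ 39   7  20   2  19  23   3  37 125] new [ 45   2   9  18   7  13   5  39 128]
252 old [ 59   0  13   6  10  12   8  21 110] new [ 55   9  10   4  15  13  18  14 109]
254 old [ 68  15  15   6   0  20  10  13 101] new [ 73   0   3   6   9  13   7  12 100]
256 old [71 11  4  0 14  0  4 13 95] new [71  0  6 11  5  5 15  7 96]
258 old [79 23 19  8 10 13 13  4 96] new [81 26  2 16  6  0  0 11 97]
260 old [ 85  52   8  14   3   4  15  27 100] new [ 80  48   9  18  10  14  14  38 116]
262 old [ 76  74  50  49  33  36  60  86 119] new [ 59  68  59  61  35  45  63  99 143]
264 old [ 60  78  69  68  28  25  50  94 128] new [ 48  82  83  81  33  21  66 102 120]
266 old [ 55  86  81  86  29  13  87 121 137] new [52 81 80 77 31 18 61 76 76]
268 old [ 54  85  90  92  37  19 110 140 136] new [47 79 77 75 23  7 64 79 79]
270 old [ 73 116 131 123  49  27 111 139 135] new [47 81 78 76 19 20 64 81 81]
[ 0.44709199 -0.06273633  0.06336569] [ 0.78639423 -0.04214611  0.07014582] [-7.000e-02 -4.513e+01 -2.886e+01 -0.000e+00  0.000e+00 -1.000e-02]
```

```bash
python3 - <<'E'
from h import *
d=get_image("side"); w=pts(d)
for v in range(226,262,2): print(v,[tuple((w[v,u]*1000).round(0)) for u in(240,244,248)])
E
```

```text
226 [(np.float64(446.0), np.float64(-69.0), np.float64(137.0)), (np.float64(452.0), np.float64(-78.0), np.float64(144.0)), (np.float64(459.0), np.float64(-77.0), np.float64(142.0))]
228 [(np.float64(445.0), np.float64(-75.0), np.float64(138.0)), (np.float64(452.0), np.float64(-75.0), np.float64(137.0)), (np.float64(458.0), np.float64(-78.0), np.float64(138.0))]
230 [(np.float64(445.0), np.float64(-76.0), np.float64(134.0)), (np.float64(451.0), np.float64(-74.0), np.float64(131.0)), (np.float64(458.0), np.float64(-78.0), np.float64(133.0))]
232 [(np.float64(444.0), np.float64(-71.0), np.float64(125.0)), (np.float64(451.0), np.float64(-73.0), np.float64(126.0)), (np.float64(457.0), np.float64(-79.0), np.float64(130.0))]
234 [(np.float64(444.0), np.float64(-74.0), np.float64(124.0)), (np.float64(450.0), np.float64(-75.0), np.float64(123.0)), (np.float64(457.0), np.float64(-73.0), np.float64(120.0))]
236 [(np.float64(443.0), np.float64(-75.0), np.float64(120.0)), (np.float64(450.0), np.float64(-75.0), np.float64(118.0)), (np.float64(456.0), np.float64(-72.0), np.float64(114.0))]
238 [(np
[... 1443 characters left out ...]
4(438.0), np.float64(-75.0), np.float64(77.0)), (np.float64(445.0), np.float64(-76.0), np.float64(76.0)), (np.float64(452.0), np.float64(-76.0), np.float64(74.0))]
256 [(np.float64(437.0), np.float64(-76.0), np.float64(73.0)), (np.float64(444.0), np.float64(-76.0), np.float64(71.0)), (np.float64(451.0), np.float64(-76.0), np.float64(69.0))]
258 [(np.float64(437.0), np.float64(-72.0), np.float64(63.0)), (np.float64(444.0), np.float64(-78.0), np.float64(68.0)), (np.float64(451.0), np.float64(-76.0), np.float64(64.0))]
260 [(np.float64(436.0), np.float64(-75.0), np.float64(61.0)), (np.float64(443.0), np.float64(-77.0), np.float64(62.0)), (np.float64(450.0), np.float64(-78.0), np.float64(61.0))]
```

The depth data puts the lowest finger pixels at z ≈ 0.093, with the lever top at 0.087 right below them. The finger is therefore hovering over the lever, and the real finger end is about 28 mm above the reported TCP. I'll back off past the far face and go lower with that offset, watching the force.

move_arm:
  targets:
    - [0,[0,0,0.03],0]
    - [0,[0.009,0.08,0.03],0]
    - [0,[0.018,0.16,0.03],0]
    - [0,[0.02,0.18,0.03],0]
    - [0,[0.02,0.18,-0.05],0]
    - [0,[0.02,0.18,-0.1],0]
    - [0,[0.02,0.18,-0.1],0]

```text
clock: 5.98
position: [0.4496, -0.0358, 0.0475]
tool_rot: [-0.001, 0.745, 0.667, -0.001]
contact_force: [1.2, 0.0, -1.0]
opening: 0.0002
grasp_force: 0.0
```

```bash
python3 - <<'E'
from h import *
d=get_image("side"); w=pts(d)
for u in (240,244,248):
  print(u,[(v,)+tuple((w[v,u]*1000).round(0).tolist()[1:]) for v in range(226,246)])
a=cv2.resize(d["frame"][200:300,200:300],(600,600),interpolation=cv2.INTER_CUBIC)
cv2.imwrite("pics/s3.png",np.clip(a.astype(float)*1.8,0,255).astype(np.uint8)[...,::-1])
E
```

```text
240 [(226, -48.0, 118.0), (227, -49.0, 117.0), (228, -50.0, 115.0), (229, -46.0, 109.0), (230, -48.0, 108.0), (231, -46.0, 104.0), (232, -43.0, 99.0), (233, -44.0, 97.0), (234, -41.0, 92.0), (235, -42.0, 91.0), (236, -40.0, 87.0), (237, -45.0, 89.0), (238, -44.0, 85.0), (239, -43.0, 82.0), (240, -46.0, 82.0), (241, -10.0, 45.0), (242, -12.0, 44.0), (243, -16.0, 46.0), (244, -18.0, 45.0), (245, -63.0, 86.0)]
244 [(226, -51.0, 119.0), (227, -44.0, 111.0), (228, -46.0, 110.0), (229, -49.0, 110.0), (230, -50.0, 109.0), (231, -48.0, 105.0), (232, -49.0, 103.0), (233, -50.0, 102.0), (234, -50.0, 99.0), (235, -45.0, 92.0), (236, -48.0, 93.0), (237, -47.0, 90.0), (238, -48.0, 87.0), (239, -46.0, 84.0), (240, -47.0, 82.0), (241, -48.0, 81.0), (242, -49.0, 79.0), (243, -17.0, 45.0), (244, -61.0, 86.0), (245, -64.0, 86.0)]
248 [(226, -52.0, 119.0), (227, -51.0, 116.0), (228, -49.0, 111.0), (229, -45.0, 106.0), (230, -45.0, 103.0), (231, -45.0, 101.0), (232, -45.0, 98.0), (233, -45.0, 96.0), (234, -46.0, 94.0), (235, -47.0, 93.0), (236, -48.0, 92.0), (237, -48.0, 89.0), (238, -50.0, 88.0), (239, -49.0, 85.0), (240, -51.0, 84.0), (241, -48.0, 79.0), (242, -50.0, 78.0), (243, -18.0, 45.0), (244, -63.0, 86.0), (245, -66.0, 87.0)]
```

View pics/s3.png

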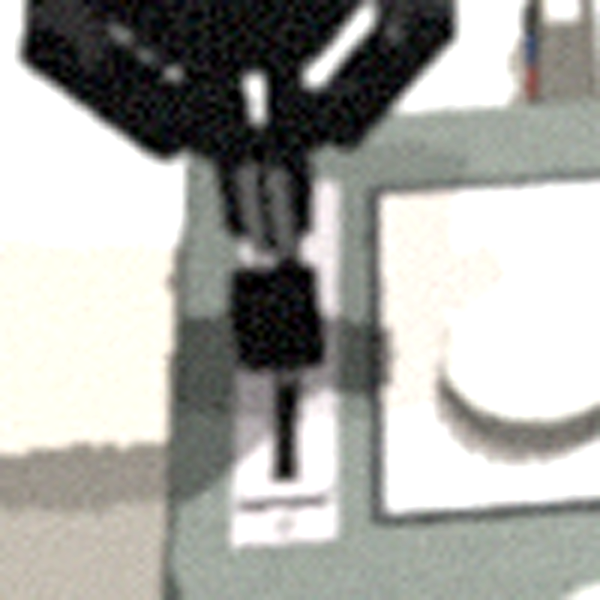

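The fingertip bottom is now at (270,255) in the crop, just behind the lever. Depth gives z ≈ 0.077 there while the TCP reads 0.047, so the offset is about 29 mm. I'll lower 13 mm more and push in small steps.

move_arm:
  targets:
    - [0,[0,0.02,-0.05],0]
    - [0,[0,0.02,-0.09],0]
    - [0,[0,0.0,-0.09],0]
    - [0,[0,0.0,-0.09],0]

```text
clock: 6.52
position: [0.4502, -0.0359, 0.0349]
tool_rot: [0.0, 0.745, 0.667, 0.0]
contact_force: [-0.2, -0.4, 0.2]
opening: -0.0001
grasp_force: 0.0
```

move_arm:
  targets:
    - [0,[-0.002,-0.0133,0],0]
    - [0,[-0.004,-0.0266,0],0]
    - [0,[-0.005,-0.04,0],0]
    - [0,[-0.006,-0.05,0],0]
    - [0,[-0.006,-0.05,0],0]

```text
clock: 7.15
position: [0.4492, -0.0433, 0.0349]
tool_rot: [-0.0, 0.745, 0.667, -0.0]
contact_force: [-0.0, 0.3, 0.0]
opening: -0.0001
grasp_force: 0.0
```

move_arm:
  targets:
    - [0,[-0.0015,-0.0133,0],0]
    - [0,[-0.0015,-0.0133,0],0]

```text
clock: 7.4
position: [0.449, -0.0453, 0.0349]
tool_rot: [-0.0, 0.745, 0.667, -0.0]
contact_force: [-0.5, -0.4, -0.9]
opening: -0.0002
grasp_force: 0.0
```

move_arm:
  targets:
    - [0,[-0.0015,-0.0133,0],0]
    - [0,[-0.0015,-0.0133,0],0]

```text
clock: 7.65
position: [0.4488, -0.0473, 0.0349]
tool_rot: [0.0, 0.745, 0.667, 0.0]
contact_force: [-0.0, 0.3, -0.5]
opening: 0.0001
grasp_force: 0.0
```

move_arm:
  targets:
    - [0,[-0.0015,-0.0133,0],0]
    - [0,[-0.0015,-0.0133,0],0]

```text
clock: 7.9
position: [0.4486, -0.0489, 0.0349]
tool_rot: [-0.0, 0.745, 0.667, 0.0]
contact_force: [0.2, 4.9, 0.2]
opening: 0.0002
grasp_force: 2.4
```

move_arm:
  targets:
    - [0,[-0.0015,-0.0133,0],0]
    - [0,[-0.0015,-0.0133,0],0]

```text
clock: 8.15
position: [0.4483, -0.0509, 0.0349]
tool_rot: [-0.0, 0.745, 0.667, 0.0]
contact_force: [1.4, 3.9, 0.2]
opening: -0.0001
grasp_force: 2.0
```

move_arm:
  targets:
    - [0,[-0.0015,-0.0133,0],0]
    - [0,[-0.0015,-0.0133,0],0]

```text
clock: 8.4
position: [0.4481, -0.0532, 0.0349]
tool_rot: [-0.0, 0.745, 0.667, 0.0]
contact_force: [0.9, 2.1, -1.0]
opening: -0.0002
grasp_force: 1.0
```

move_arm:
  targets:
    - [0,[-0.0015,-0.0133,0],0]
    - [0,[-0.0015,-0.0133,0],0]

```text
clock: 8.65
position: [0.4478, -0.0554, 0.0349]
tool_rot: [0.0, 0.745, 0.667, -0.0]
contact_force: [1.3, -0.2, 0.3]
opening: 0.0002
grasp_force: 0.2
```

move_arm:
  targets:
    - [0,[-0.0015,-0.0133,0],0]
    - [0,[-0.0015,-0.0133,0],0]

```text
clock: 8.9
position: [0.4476, -0.0574, 0.0348]
tool_rot: [0.0, 0.745, 0.667, -0.0]
contact_force: [-0.1, 0.1, -0.0]
opening: -0.0
grasp_force: 0.0
```

move_arm:
  targets:
    - [0,[-0.0015,-0.0133,0],0]
    - [0,[-0.0015,-0.0133,0],0]

```text
clock: 9.15
position: [0.4474, -0.0594, 0.0349]
tool_rot: [0.0, 0.745, 0.667, -0.0]
contact_force: [0.2, -0.0, 0.4]
opening: -0.0003
grasp_force: 0.0
```

move_arm:
  targets:
    - [0,[-0.0015,-0.0133,0],0]
    - [0,[-0.0015,-0.0133,0],0]

```text
clock: 9.4
position: [0.4472, -0.0613, 0.0349]
tool_rot: [0.0, 0.745, 0.667, -0.0]
contact_force: [0.1, 0.1, 0.2]
opening: 0.0
grasp_force: 0.0
```

One click felt: the force rose to 5 N, then fell to nothing. The lever should now be at the first click, so I'll push on through the next one.

move_arm:
  targets:
    - [0,[-0.0015,-0.0133,0],0]
    - [0,[-0.003,-0.0266,0],0]
    - [0,[-0.0045,-0.04,0],0]
    - [0,[-0.0045,-0.04,0],0]

```text
clock: 9.9
position: [0.4465, -0.0669, 0.0349]
tool_rot: [-0.0, 0.745, 0.667, 0.0]
contact_force: [1.0, 5.6, 0.6]
opening: 0.0002
grasp_force: 2.9
```

move_arm:
  targets:
    - [0,[-0.0015,-0.0133,0],0]
    - [0,[-0.0025,-0.022,0],0]
    - [0,[-0.0025,-0.022,0],0]

```text
clock: 10.28
position: [0.4462, -0.0704, 0.0349]
tool_rot: [-0.0, 0.745, 0.667, 0.0]
contact_force: [-0.2, 2.5, 0.0]
opening: 0.0001
grasp_force: 1.3
```

move_arm:
  targets:
    - [0,[-0.0015,-0.0133,0],0]
    - [0,[-0.003,-0.0266,0],0]
    - [0,[-0.0045,-0.04,0],0]
    - [0,[-0.0045,-0.04,0],0]

```text
clock: 10.78
position: [0.4454, -0.0768, 0.0349]
tool_rot: [0.0, 0.745, 0.667, -0.0]
contact_force: [0.1, -0.8, -0.1]
opening: 0.0001
grasp_force: 0.0
```

move_arm:
  targets:
    - [0,[-0.0015,-0.0133,0],0]
    - [0,[-0.003,-0.0266,0],0]
    - [0,[-0.003,-0.0266,0],0]

```text
clock: 11.15
position: [0.445, -0.0806, 0.0349]
tool_rot: [0.0, 0.745, 0.667, -0.0]
contact_force: [-0.3, 0.2, -0.8]
opening: -0.0001
grasp_force: 0.0
```

```bash
python3 look.py s4.png
```

```text
-12 70 0.09
-8 115 0.089
-4 26 0.089
0 30 0.089
4 13 0.088
8 29 0.094
12 43 0.093
16 26 0.093
24 3 0.078
28 1 0.076
```

View pics/s4.png

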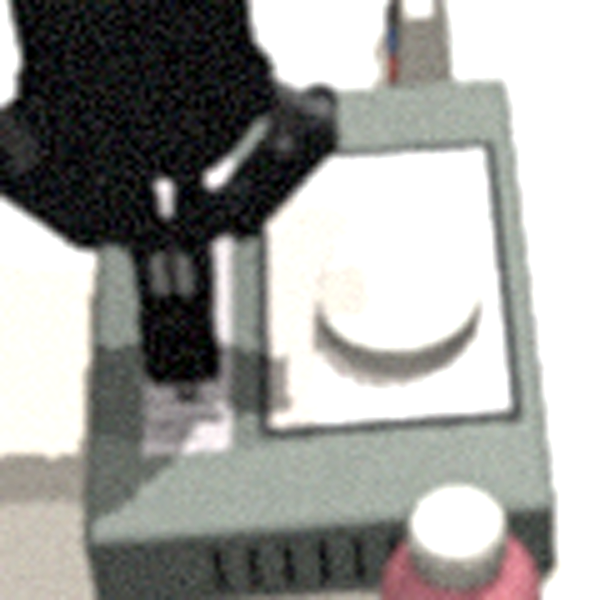

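The lever reads about home, with its lower edge at (185,380) just before the bar. I'll press lightly to confirm it is on the stop.

move_arm:
  targets:
    - [0,[-0.0015,-0.0133,0],0]
    - [0,[-0.002,-0.02,0],0]
    - [0,[-0.002,-0.02,0],0]

```text
clock: 11.58
position: [0.4447, -0.0835, 0.0349]
tool_rot: [0.0, 0.745, 0.667, -0.0]
contact_force: [0.1, -0.1, -0.5]
opening: -0.0004
grasp_force: 0.0
```

move_arm:
  targets:
    - [0,[-0.001,-0.007,0],0]
    - [0,[-0.001,-0.007,0],0]

```text
clock: 11.82
position: [0.4446, -0.0842, 0.0349]
tool_rot: [-0.0, 0.745, 0.667, 0.0]
contact_force: [-0.3, 4.3, 0.3]
opening: -0.0003
grasp_force: 2.1
```

The lever is firmly at the home stop: contact came 36 mm from the first contact, as expected. I'll back off, rise, cross to the home side and go down.

move_arm:
  targets:
    - [0,[0.004,0.04,0],0]
    - [0,[0.004,0.04,0.18],0]
    - [0,[0.004,0.04,0.36],0]
    - [0,[0.004,0.04,0.36],0]
    - [0,[-0.015,-0.15,0.36],0]
    - [0,[-0.033,-0.343,0.36],0]
    - [0,[-0.033,-0.343,0.36],0]

```text
clock: 12.7
position: [0.4391, -0.1369, 0.0881]
tool_rot: [-0.0, 0.746, 0.666, -0.0]
contact_force: [-0.4, 0.0, 0.3]
opening: -0.0001
grasp_force: 0.0
```

move_arm:
  targets:
    - [0,[0,0,-0.1],0]
    - [0,[0,0,-0.2],0]
    - [0,[0,0,-0.3],0]
    - [0,[0,0,-0.36],0]
    - [0,[0,0,-0.36],0]

```text
clock: 13.32
position: [0.4393, -0.1357, 0.0342]
tool_rot: [-0.001, 0.745, 0.667, -0.0]
contact_force: [0.3, 0.4, 0.8]
opening: 0.0001
grasp_force: 0.0
```

```bash
python3 - <<'E'
from h import *
d=get_image("side")
a=cv2.resize(d["frame"][200:320,210:330],(600,600),interpolation=cv2.INTER_CUBIC)
cv2.imwrite("pics/s5.png",np.clip(a.astype(float)*1.8,0,255).astype(np.uint8)[...,::-1])
w=pts(d)
print([(v,)+tuple((w[v,244]*1000).round(0).tolist()[1:]) for v in range(260,296,2)])
E
```

```text
[(260, -155.0, 143.0), (262, -154.0, 138.0), (264, -156.0, 135.0), (266, -153.0, 127.0), (268, -151.0, 121.0), (270, -149.0, 114.0), (272, -139.0, 98.0), (274, -142.0, 96.0), (276, -146.0, 97.0), (278, -148.0, 94.0), (280, -146.0, 87.0), (282, -148.0, 84.0), (284, -147.0, 78.0), (286, -147.0, 73.0), (288, -148.0, 69.0), (290, -148.0, 64.0), (292, -136.0, 45.0), (294, -142.0, 47.0)]
```

View pics/s5.png

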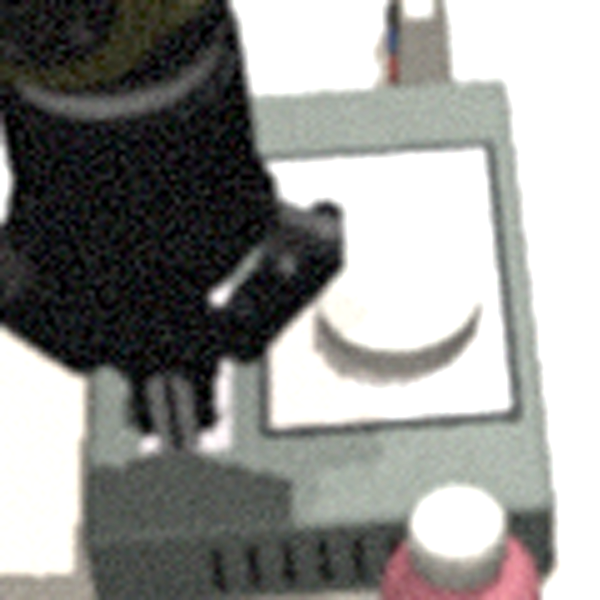

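The fingers are on the home side of the lever, with the tip at (180,445), z ≈ 0.063, clear of the bottle and dish. I'll now push the other way in small steps.

move_arm:
  targets:
    - [0,[0.003,0.026,0],0]
    - [0,[0.006,0.053,0],0]
    - [0,[0.006,0.053,0],0]

```text
clock: 13.75
position: [0.4407, -0.1277, 0.0351]
tool_rot: [0.0, 0.745, 0.667, 0.0]
contact_force: [-0.3, -0.4, 0.0]
opening: 0.0001
grasp_force: 0.0
```

move_arm:
  targets:
    - [0,[0.0015,0.0133,0],0]
    - [0,[0.0015,0.0133,0],0]

```text
clock: 14.0
position: [0.4407, -0.1259, 0.0349]
tool_rot: [0.0, 0.745, 0.667, 0.0]
contact_force: [-0.1, 0.1, -0.5]
opening: -0.0001
grasp_force: 0.0
```

move_arm:
  targets:
    - [0,[0.0015,0.0133,0],0]
    - [0,[0.0015,0.0133,0],0]

```text
clock: 14.25
position: [0.441, -0.1239, 0.0349]
tool_rot: [-0.0, 0.745, 0.667, 0.0]
contact_force: [-0.2, 0.0, 0.4]
opening: -0.0001
grasp_force: 0.0
```

move_arm:
  targets:
    - [0,[0.0015,0.0133,0],0]
    - [0,[0.0015,0.0133,0],0]

```text
clock: 14.5
position: [0.4412, -0.1221, 0.0349]
tool_rot: [0.0, 0.745, 0.667, -0.0]
contact_force: [0.4, -0.7, -0.7]
opening: -0.0002
grasp_force: 0.6
```

move_arm:
  targets:
    - [0,[0.0015,0.0133,0],0]
    - [0,[0.0015,0.0133,0],0]

```text
clock: 14.75
position: [0.4414, -0.1203, 0.0349]
tool_rot: [0.0, 0.745, 0.667, -0.0]
contact_force: [-0.6, -4.4, 0.3]
opening: -0.0001
grasp_force: 2.2
```

Contact is at y ≈ -0.122. The snaps are expected at finger y ≈ -0.113, -0.095 and -0.077.

move_arm:
  targets:
    - [0,[0.0015,0.0133,0],0]
    - [0,[0.003,0.0266,0],0]
    - [0,[0.003,0.0266,0],0]

```text
clock: 15.12
position: [0.4419, -0.1159, 0.0349]
tool_rot: [-0.0, 0.745, 0.667, 0.0]
contact_force: [-0.4, -1.1, 0.5]
opening: 0.0001
grasp_force: 0.6
```

move_arm:
  targets:
    - [0,[0.001,0.01,0],0]
    - [0,[0.002,0.02,0],0]
    - [0,[0.002,0.02,0],0]

```text
clock: 15.5
position: [0.4422, -0.1128, 0.0348]
tool_rot: [-0.0, 0.745, 0.667, 0.0]
contact_force: [0.5, 0.5, -0.4]
opening: 0.0001
grasp_force: 0.0
```

move_arm:
  targets:
    - [0,[0.001,0.01,0],0]
    - [0,[0.002,0.02,0],0]
    - [0,[0.002,0.02,0],0]

```text
clock: 15.88
position: [0.4425, -0.1099, 0.0349]
tool_rot: [-0.0, 0.745, 0.667, 0.0]
contact_force: [0.2, -0.3, -0.4]
opening: -0.0002
grasp_force: 0.0
```

move_arm:
  targets:
    - [0,[0.0015,0.0133,0],0]
    - [0,[0.003,0.0266,0],0]
    - [0,[0.003,0.0266,0],0]

```text
clock: 16.25
position: [0.4429, -0.1059, 0.0349]
tool_rot: [0.0, 0.745, 0.667, 0.0]
contact_force: [-0.3, -0.5, -0.3]
opening: -0.0001
grasp_force: 0.0
```

move_arm:
  targets:
    - [0,[0.0015,0.0133,0],0]
    - [0,[0.003,0.0266,0],0]
    - [0,[0.003,0.0266,0],0]

```text
clock: 16.62
position: [0.4433, -0.1024, 0.0349]
tool_rot: [0.0, 0.745, 0.667, -0.0]
contact_force: [-1.0, -4.3, -0.7]
opening: -0.0003
grasp_force: 2.2
```

First click passed, and the finger is on the lever again. Next is the second click.

move_arm:
  targets:
    - [0,[0.0015,0.0133,0],0]
    - [0,[0.003,0.0266,0],0]
    - [0,[0.003,0.0266,0],0]

```text
clock: 17.0
position: [0.4438, -0.0979, 0.0349]
tool_rot: [-0.0, 0.745, 0.667, 0.0]
contact_force: [-0.4, -0.6, 0.1]
opening: -0.0003
grasp_force: 0.6
```

move_arm:
  targets:
    - [0,[0.001,0.01,0],0]
    - [0,[0.002,0.02,0],0]
    - [0,[0.002,0.02,0],0]

```text
clock: 17.38
position: [0.4441, -0.0948, 0.0349]
tool_rot: [-0.0, 0.745, 0.667, 0.0]
contact_force: [-0.0, 0.6, -0.1]
opening: 0.0003
grasp_force: 0.0
```

move_arm:
  targets:
    - [0,[0.001,0.01,0],0]
    - [0,[0.002,0.02,0],0]
    - [0,[0.002,0.02,0],0]

```text
clock: 17.75
position: [0.4444, -0.0919, 0.0349]
tool_rot: [-0.0, 0.745, 0.667, 0.0]
contact_force: [1.0, 0.0, 0.4]
opening: -0.0004
grasp_force: 0.0
```

move_arm:
  targets:
    - [0,[0.0015,0.0133,0],0]
    - [0,[0.003,0.0266,0],0]
    - [0,[0.003,0.0266,0],0]

```text
clock: 18.12
position: [0.4449, -0.0879, 0.0349]
tool_rot: [-0.0, 0.745, 0.667, -0.0]
contact_force: [-0.7, 0.9, 0.3]
opening: -0.0
grasp_force: 0.0
```

move_arm:
  targets:
    - [0,[0.0015,0.0133,0],0]
    - [0,[0.0015,0.0133,0],0]

```text
clock: 18.38
position: [0.4451, -0.0862, 0.0349]
tool_rot: [0.0, 0.745, 0.667, -0.0]
contact_force: [-0.3, -1.8, -0.5]
opening: 0.0002
grasp_force: 1.1
```

Second click passed. Now the third, in steps of 1 to 1.5 mm.

move_arm:
  targets:
    - [0,[0.0015,0.0133,0],0]
    - [0,[0.002,0.02,0],0]
    - [0,[0.002,0.02,0],0]

```text
clock: 18.75
position: [0.4454, -0.0833, 0.0349]
tool_rot: [0.0, 0.745, 0.667, -0.0]
contact_force: [-0.1, -3.8, -0.0]
opening: -0.0001
grasp_force: 1.9
```

move_arm:
  targets:
    - [0,[0.001,0.01,0],0]
    - [0,[0.002,0.02,0],0]
    - [0,[0.002,0.02,0],0]

```text
clock: 19.12
position: [0.4458, -0.0799, 0.0349]
tool_rot: [-0.0, 0.745, 0.667, 0.0]
contact_force: [0.8, -1.5, -0.2]
opening: -0.0001
grasp_force: 0.5
```

move_arm:
  targets:
    - [0,[0.001,0.007,0],0]
    - [0,[0.0015,0.0133,0],0]
    - [0,[0.0015,0.0133,0],0]

```text
clock: 19.5
position: [0.4458, -0.0779, 0.0348]
tool_rot: [-0.0, 0.745, 0.667, 0.0]
contact_force: [-0.2, -0.7, 0.1]
opening: -0.0001
grasp_force: 0.0
```

move_arm:
  targets:
    - [0,[0.001,0.007,0],0]
    - [0,[0.0015,0.0133,0],0]
    - [0,[0.0015,0.0133,0],0]

```text
clock: 19.88
position: [0.4461, -0.0759, 0.0349]
tool_rot: [-0.0, 0.745, 0.667, 0.0]
contact_force: [-0.2, -0.3, -0.1]
opening: 0.0001
grasp_force: 0.0
```

move_arm:
  targets:
    - [0,[-0.008,-0.08,0],0]
    - [0,[-0.016,-0.16,0],0]
    - [0,[-0.016,-0.16,0.2],0]
    - [0,[-0.016,-0.16,0.5],0]
    - [0,[-0.016,-0.16,0.8],0]
    - [0,[-0.1,-0.16,0.9],0]
    - [0,[-0.3,0,1],0]
    - [0,[-0.3,0,1],0]

```text
clock: 20.88
position: [0.4005, -0.0761, 0.186]
tool_rot: [0.001, 0.745, 0.667, 0.001]
contact_force: [0.8, -0.5, 0.4]
opening: -0.0004
grasp_force: 0.0
```

```bash
python3 look.py s6.png; python3 - <<'E'
from h import *
o=dict(np.load("side0.npz")); n=get_image("side")
wo,wn=pts(o),pts(n)
for nm,(u,v) in dict(dish=(290,260),bottle=(302,305),timer=(293,200)).items(): print(nm,wo[v,u].round(3),wn[v,u].round(3))
E
```

```text
36 107 0.089
40 75 0.089
44 28 0.088
48 23 0.089
52 6 0.086
dish [ 0.523 -0.095  0.063] [ 0.523 -0.094  0.062]
bottle [ 0.523 -0.229  0.102] [ 0.523 -0.228  0.101]
timer [0.556 0.073 0.058] [0.556 0.076 0.056]
```

View pics/s6.png

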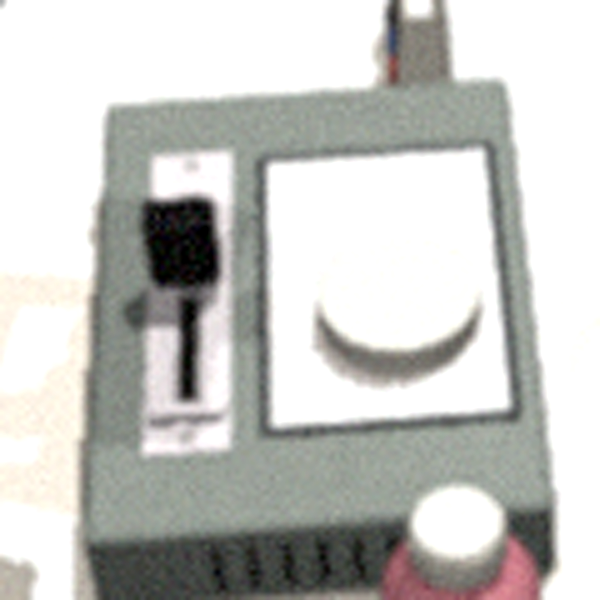

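The view suggests the lever may be sitting short of the third click, at about 45 mm. I'll measure it from the top camera.

```bash
python3 - <<'E'
from m import *
o=dict(np.load("top0.npz")); so=dict(np.load("side0.npz"))
print(readout.get_state()["clock"])
for nm,d in(("old",o),("new",get_image("top")),("sideold",so),("sidenew",get_image("side"))):
    w=pts(d); m=(w[...,2]>.078)&(w[...,2]<.096)&(abs(w[...,0]-.447)<.02)&(abs(w[...,1]+.06)<.1)
    p=w[m]
    if len(p): print(nm,len(p),p.mean(0).round(4),p.min(0).round(4),p.max(0).round(4))
    g=d["frame"].max(2); 
    if "side" in nm: print([int(g[v,240:252].mean()) for v in range(230,270)])
E
```

```text
20.975
old 131 [ 0.4473 -0.0681  0.0864] [ 0.4338 -0.0765  0.0809] [ 0.4603 -0.0603  0.0907]
new 131 [ 0.4484 -0.0572  0.0862] [ 0.4353 -0.0656  0.0824] [ 0.4616 -0.0481  0.0898]
sideold 139 [ 0.449  -0.072   0.0849] [ 0.4355 -0.0801  0.0783] [ 0.4621 -0.061   0.0889]
[96, 120, 128, 127, 131, 133, 134, 133, 126, 109, 99, 97, 96, 81, 49, 17, 16, 14, 16, 14, 10, 8, 7, 4, 7, 5, 7, 5, 11, 7, 14, 30, 49, 56, 52, 55, 65, 70, 74, 82]
sidenew 131 [ 0.4503 -0.0612  0.085 ] [ 0.4375 -0.0682  0.0781] [ 0.4632 -0.0491  0.0893]
[106, 129, 138, 138, 142, 145, 146, 145, 134, 97, 42, 12, 13, 15, 15, 13, 7, 8, 9, 7, 7, 7, 11, 5, 12, 7, 20, 45, 59, 60, 56, 54, 59, 61, 67, 80, 93, 94, 93, 94]
```

The lever is at about 47 mm: friction held it just past half way. I'll go back down on the home side and nudge it the rest of the way, to a finger y of no more than -0.069.

move_arm:
  targets:
    - [0,[0.2,-0.16,-0.1],0]
    - [0,[0.284,-0.16,-0.2],0]
    - [0,[0.284,-0.16,-0.5],0]
    - [0,[0.284,-0.16,-0.8],0]
    - [0,[0.284,-0.16,-1],0]
    - [0,[0.284,-0.16,-1],0]

```text
clock: 21.82
position: [0.4426, -0.1001, 0.0329]
tool_rot: [-0.002, 0.745, 0.667, -0.001]
contact_force: [0.0, -0.1, 0.8]
opening: 0.0002
grasp_force: 0.0
```

move_arm:
  targets:
    - [0,[0.005,0.05,0],0]
    - [0,[0.01,0.1,0],0]
    - [0,[0.014,0.14,0],0]
    - [0,[0.016,0.155,0],0]
    - [0,[0.016,0.16,0],0]
    - [0,[0.016,0.16,0],0]

```text
clock: 22.58
position: [0.4461, -0.0761, 0.0349]
tool_rot: [0.0, 0.745, 0.667, 0.0]
contact_force: [1.0, 0.5, 0.9]
opening: 0.0002
grasp_force: 0.0
```

move_arm:
  targets:
    - [0,[0.001,0.007,0],0]
    - [0,[0.0015,0.0133,0],0]
    - [0,[0.0015,0.0133,0],0]

```text
clock: 22.95
position: [0.4464, -0.0741, 0.0349]
tool_rot: [-0.0, 0.745, 0.667, -0.0]
contact_force: [0.5, -0.5, 0.4]
opening: 0.0005
grasp_force: 0.0
```

move_arm:
  targets:
    - [0,[0.001,0.007,0],0]
    - [0,[0.0015,0.0133,0],0]
    - [0,[0.0015,0.0133,0],0]

```text
clock: 23.32
position: [0.4466, -0.072, 0.0349]
tool_rot: [0.0, 0.745, 0.667, -0.0]
contact_force: [1.0, 0.4, 0.6]
opening: 0.0002
grasp_force: 0.0
```

move_arm:
  targets:
    - [0,[0.001,0.007,0],0]
    - [0,[0.0015,0.0133,0],0]
    - [0,[0.0015,0.0133,0],0]
    - [0,[0.0015,0.0133,0],0]

```text
clock: 23.82
position: [0.4468, -0.0701, 0.0349]
tool_rot: [0.0, 0.745, 0.667, 0.0]
contact_force: [-0.6, -0.0, 0.2]
opening: 0.0002
grasp_force: 0.0
```

move_arm:
  targets:
    - [0,[0.0005,0.005,0],0]
    - [0,[0.0005,0.005,0],0]
    - [0,[0.0005,0.005,0],0]

```text
clock: 24.2
position: [0.4469, -0.0693, 0.0349]
tool_rot: [-0.0, 0.745, 0.667, -0.0]
contact_force: [0.3, 0.5, 1.1]
opening: -0.0001
grasp_force: 0.0
```

move_arm:
  targets:
    - [0,[-0.008,-0.08,0],0]
    - [0,[-0.018,-0.18,0],0]
    - [0,[-0.018,-0.18,0.2],0]
    - [0,[-0.018,-0.18,0.5],0]
    - [0,[-0.018,-0.18,0.8],0]
    - [0,[-0.1,-0.16,0.9],0]
    - [0,[-0.3,0,1],0]
    - [0,[-0.3,0,1],0]

```text
clock: 25.2
position: [0.4012, -0.0695, 0.186]
tool_rot: [0.001, 0.745, 0.667, 0.001]
contact_force: [0.6, 0.6, -0.1]
opening: -0.0002
grasp_force: 0.0
```

```bash
cat > lv.py <<'E'
from m import *
o=dict(np.load("top0.npz"))
for nm,d in(("old",o),("new",get_image("top"))):
    w=pts(d); m=(w[...,2]>.078)&(w[...,2]<.096)&(abs(w[...,0]-.447)<.02)&(abs(w[...,1]+.06)<.1)
    p=w[m]; print(nm,len(p),p.mean(0).round(4),p.min(0).round(4),p.max(0).round(4))
E
python3 lv.py; python3 lv.py
```

```text
old 131 [ 0.4473 -0.0681  0.0864] [ 0.4338 -0.0765  0.0809] [ 0.4603 -0.0603  0.0907]
new 133 [ 0.4494 -0.0502  0.0867] [ 0.4368 -0.0585  0.0782] [ 0.4618 -0.0424  0.0899]
old 131 [ 0.4473 -0.0681  0.0864] [ 0.4338 -0.0765  0.0809] [ 0.4603 -0.0603  0.0907]
new 130 [ 0.4495 -0.0502  0.0866] [ 0.4367 -0.0585  0.0826] [ 0.4617 -0.0424  0.0908]
```

The lever moved exactly 18 mm from its starting click, so it sits at 54 mm, the third click. The arm is clear.

```bash
python3 -c "
from station import ctrl; print(ctrl.hand_in())"
```

```text
the job is handed in; nothing more can be done
None
```

I pushed the lever back to its home stop, then forward to the third click (54 mm by the top camera, after one extra nudge). I let go with the arm clear and the dish, timer and bottle where they stood, and handed the job in; no verdict came back.

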